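Lock the swing-out serving shelf on its pivot with the R-clip

ROBOT

A 6-joint arm with a two-finger parallel gripper is mounted at the origin on the work surface. World frame = base frame: x ahead of the robot, y to its left, z up, the work surface at z = 0. Lengths are in m, angles in rad, forces in N, time in s.
With the tool pointing down it reaches from about 0.425 to 0.95 m from the base axis. Payload 3.5 kg.
Tool frame: the origin (TCP) lies between the finger pads; the fingertips stand 17 mm ahead of it and the grasp point (between the pads) lies 2 mm behind it; z points along the fingers, y is the direction in which the jaws open and shut (so a half turn about z gives the same grasp; the last joint's range is limited). The gripper opens to 85 mm and grips with 20 to 120 N. Pads are 22 mm wide; open, the fingers measure 114 mm over their backs; the gripper's body (76 mm by 85 mm) begins 54 mm behind the grasp point. The pads swing forward as they close: fully open they stand 13 mm farther back than shut.
Start: joints at [-1.278, 0.286, 1.577, -0, 1.279, -0.15], TCP at [0.289, -0.61, 0.248] pointing down, gripper open.
Joint ranges: [-2.77, 2.77], [-0.9, 2.22], [0.21, 2.48], [-1.53, 4.67], [0.24, 2.81], [-2.84, 2.84]. Speed limits (rad/s): [2.79, 2.79, 3.14, 3.14, 3.14, 3.14].

INTERFACE

Orientations are given as a unit quaternion [x, y, z, w].
In Python, from plant import ctrl gives the robot as it stands.
- The arm moves only by the tool carry_out, never from a script. Its argument "commands" is a list of rows, each an object with "delta_pos": the shift along the tool's x, y, z in m, a list of three; "delta_rot": the turn, a rotation vector about the tool's x, y, z in rad, a list of three; "claw": the opening in per cent of the stroke, from 0 (shut) to 100 (fully open). A call has 1 to 8 rows; each row is the pose to reach, as a shift and turn from the pose measured when the call began, along the tool's axes at that moment; what a row does not reach only later rows make up. A row lasts 1/12 s, in which the tool goes at most 41.7 mm and 7.16 degrees, less where a joint would pass 70% of its speed; a pose out of reach is approached as far as the arm can. A call with a gripper value outside its range is refused whole. The fingers move at their own pace and stop on an object; "force" is the grip in N (left out, the last holds). Time passes only in rows, so rows that repeat a pose let the fingers close. It gives the time, the measured TCP pose, the force and the opening at its end, in the units of the state.
- ctrl.get_state(): the state, without advancing time (a new reading comes with each control period).
- ctrl.read_camera(name): name is "scene" or "top" or "wrist"; returns (picture, depth): 400x640x3 uint8, red, green, blue; 400x640 float32, m along the optical axis (not along the pixel's ray), 0 where there is no reading.
- ctrl.camera_info(name): a dict with "fx", "fy", "cx", "cy" (pixels), "k1" (the pictures are not rectified: a ray, as slopes to the right and down, at radius r is drawn at 1 + k1 r^2 times it, then the intrinsics apply), "rvec" (rotation vector, rad) and "tvec" (3), from world to camera coordinates, as OpenCV has them; the wrist camera has in their place "mount" (4x4, takes a point from camera to tool coordinates, whose origin is the TCP and whose axes are the flange's). Camera axes: x right, y down, z forward; pixel columns grow to the right and rows downward; lengths in m; the calibration is good to about 2 mm. A picture is of the moment at which its call begins: read the wrist's pose just before it. camera_info takes no time and is no camera call.
- ctrl.sign_off(): hands the job in, once; it reports no verdict.
The state is a dict: "time": time; "qpos": joint angles; "dq": joint speeds; "joint_efforts": joint torques, N m; "eef_pos": TCP position; "tcp_rot": TCP orientation; "contact_force": force on the tool from outside, world axes, zero at the start; "wrist_torque": the same for the moment, N m; "opening": opening from 0.0 (shut) to 1.0 (fully open).
Only numpy, scipy, OpenCV 4.12 (cv2) and the standard library are available. Lean on these libraries where they do the work, as an engineer would, in place of code of your own. Each camera call takes 0.05 s, during which the arm holds its last target.

TASK

Press the swing-out shelf all the way down on its pivot pin, then take the R-clip with the red handle and push it fully home: straight leg through the pin's cross-hole above the shelf, bent leg snapped round the outside of the pin, clip lying level. Feel for the hole gently: do not ram the clip against the pin or press hard on the shelf. Leave the clip in place and let go, and leave everything else on the counter where it is.

Things in the scene. Friction and masses are not known exactly. Their poses are not given: they have to be found in the camera images.
- foot: Fixed pivot foot: dark steel plate 120 x 110 x 12 mm with a round grey column (54 mm wide, 40 mm high) and an upright bright steel pin 24 mm in diameter, top end 126 mm above the counter. Origin on the counter under the pin's axis; x along the shelf arm, z up. Place and yaw differ each time. Forces on it count the pin and shelf too.
- pin_axis (a point): Point on the pin's axis, exactly 95 mm above the counter; axes as the foot's. A cross-hole, 7 x 7 mm, runs level right through the pin along x. The hole's centre lies anywhere from 10 mm below to 10 mm above this point, and must be felt for. The clip goes in towards +x, from the robot's side, where there is free room; the shelf arm is on the +x side.
- shelf (a joint): How far the shelf has slid down the pin, in m: 0 = highest, 0.041 = fully down on the column. It starts between 0 and 0.007, where its hub covers the cross-hole. Friction (8 N) holds it where it is left; about 5 N of downward push, anywhere on its top, moves it.
- shelf_press (a point): A good place to press: middle of the top of the shelf's flat aluminium arm (46 mm wide), 50 mm from the pin's axis. The shelf is a hub round the pin (48 mm wide, 35 mm high), this arm, and a round steel plate 110 mm wide centred 115 mm from the pin. Tops of hub and arm are level: 75 mm above the counter when fully down, 20 mm below pin_axis. z up.
- clip_grip (a point): Centre of the R-clip's red handle, a block 30 (x) x 30 (y) x 18 mm (z) with a white patch on top. The clip lies flat on the counter, this point 9 mm up. x points along the legs, away from the handle; z up. Grasp it across y. From the tip touching the pin to home is 44.5 mm of travel; home is when the collar (see clip) is against the pin or within 2 mm of it.
- clip: The R-clip, about 70 g; origin and axes as clip_grip. Straight steel leg 5 mm thick, tip tapered to 3.6 mm, along the x axis to 94.5 mm; it starts as a thicker sleeve ending in a collar 14 mm wide, front face at x = 48.5 mm. The springy bent leg, in the same plane on the +y side (to 20 mm), ends as far out. After some 12 mm in the hole it rides over the pin (up to about 15 N), then snaps round it.
- clip_seat (a point): Point on the straight leg's axis, 62 mm along x from clip_grip, where the pin's axis runs when the clip is home. Axes as clip_grip.
- spare_grip (a point): Handle centre of another pin that is not wanted: grey handle 26 x 30 x 18 mm, one thick straight leg 80 mm long, no bent leg. Lies flat near the clip, on either side of it. Leave it.
- sauce_bottle: Yellow bottle with red cap, 60 mm wide, 170 mm tall. Origin at its foot. Leave it.
- salt_jar: Clear jar with steel cap, 48 mm wide, 80 mm tall. Origin at its foot. Leave it.
- mug: Blue mug, 80 mm wide, 90 mm tall. Origin at its foot. Leave it.
- ramekin: Small white bowl, 80 mm wide, 45 mm tall. Origin at its foot. Leave it.
- plate: White plate, 210 mm wide, 22 mm tall. Origin at its foot. Leave it.
- spoon: Steel serving spoon, 220 mm long, lying flat. Leave it.
Not all that is in view belongs to the job. Leave any orange look-alike of the clip alone.

How it is judged:
On the way:
1. the shelf is pressed down to its stop (value of joint shelf above 0.0395 m), for 0.2 s.
At the end, for the whole second after the job is handed in: The shelf is within 1.5 mm of fully down; clip_seat is within 4 mm of the pin's axis and within 16 mm of pin_axis's height, the clip along the cross-hole (within 0.2 rad) and level (within 0.3 rad), released and at rest (value of joint shelf above 0.0395 m and horizontal distance between clip_seat and pin_axis below 0.004 m and z of clip_seat in the frame of pin_axis between -0.016 and 0.016 m and angle between the x axis of clip_seat and the x axis of pin_axis, either way round below 0.2 rad and angle between the z axis of clip_seat and the z axis of pin_axis, either way round below 0.3 rad and linear speed of clip below 0.02 m/s); the robot touches nothing.
It fails at once if the clip is rammed against the pin or the shelf (contact force between clip and foot above 35 N).
It fails at once if the shelf is pressed too hard (contact force between the fingers and foot above 60 N).
It fails at once if something else on the counter is moved (distance of any of sauce_bottle, salt_jar, mug, ramekin, plate, spoon, spare_grip from where it was at the start of the episode above 0.03 m).
It also fails if it takes over 72 s, if anything falls off the work surface, if the arm or the gripper's body presses on something with over 40 N, if the wrist force passes 120 N, or if a joint passes its speed limit or range.

## Working session

There is one attempt and no reset: what is moved stays moved. The work goes in short steps, Python scripts to look and compute and a tool call to move; the robot and the scene stay as the last step left them, time stands still between calls to the robot, and variables do not carry over. Pictures are saved under pics/ and viewed, and the job is handed in when it is done.

Besides the shell and the picture viewer there is one more tool, called by a JSON object that holds its "method" and its "body", one argument or row to a line. carry_out: Moves the arm, as the interface text tells. Its arguments: {"type":"object","properties":{"commands":{"type":"array"},"force":{"type":"number"}},"required":["commands"]}

```bash
mkdir -p pics
cat > h.py <<'E'
import numpy as np, cv2
from scipy.spatial.transform import Rotation as R
from plant import ctrl
def snap(name,out):
    s=ctrl.get_state(); im,d=ctrl.read_camera(name)
    np.savez('pics/'+out+'.npz',im=im,d=d,p=s['eef_pos'],q=s['tcp_rot'])
    cv2.imwrite('pics/'+out+'.png',im[:,:,::-1]); return im,d
def load(out):
    z=np.load('pics/'+out+'.npz'); return z['im'],z['d'],z['p'],z['q']
def cam(name,p=None,q=None):
    c=ctrl.camera_info(name)
    if 'mount' in c:
        M=np.array(c['mount']); T=np.eye(4);T[:3,:3]=R.from_quat(q).as_matrix();T[:3,3]=p
        W=T@M
    else:
        W=np.eye(4);Rm=R.from_rotvec(np.ravel(c['rvec'])).as_matrix();W[:3,:3]=Rm.T;W[:3,3]=-Rm.T@np.ravel(c['tvec'])
    return c,W
def ray(name,u,v,p=None,q=None):
    c,W=cam(name,p,q)
    x=(u-c['cx'])/c['fx'];y=(v-c['cy'])/c['fy']
    a,b=x,y
    for _ in range(20):
        f=1+c['k1']*(a*a+b*b);a,b=x/f,y/f
    return W[:3,3],W[:3,:3]@np.array([a,b,1.])
def onplane(name,u,v,z,p=None,q=None):
    o,d=ray(name,u,v,p,q); return o+d*(z-o[2])/d[2]
def atdepth(name,u,v,dep,p=None,q=None):
    o,d=ray(name,u,v,p,q); return o+d*dep
def crop(out,u0,u1,v0,v1,k,new):
    im=load(out)[0][v0:v1,u0:u1]
    cv2.imwrite('pics/'+new+'.png',cv2.resize(im[:,:,::-1],None,fx=k,fy=k,interpolation=cv2.INTER_CUBIC))
def proj(name,P,p=None,q=None):
    c,W=cam(name,p,q); X=W[:3,:3].T@(np.array(P)-W[:3,3]); a,b=X[0]/X[2],X[1]/X[2];f=1+c['k1']*(a*a+b*b)
    return a*f*c['fx']+c['cx'],b*f*c['fy']+c['cy']
E
python3 - <<'E'
from h import *
for n in('scene','top','wrist'): snap(n,n+'0')
print(ctrl.get_state())
for n in('scene','top','wrist'):print(ctrl.camera_info(n))
E
```

```text
{'time': 0.15, 'qpos': array([-1.27799783e+00,  2.86992716e-01,  1.57786531e+00, -1.08208942e-05,
        1.27861112e+00, -1.49956766e-01]), 'dq': array([ 0.00115792, -0.00113679, -0.00354839, -0.00050269,  0.00121554,
       -0.00033362]), 'joint_efforts': array([ 1.63480432e-03, -4.06608617e+01, -2.93138373e+01, -7.86157852e-05,
        3.96889620e-03, -1.32108758e-05]), 'eef_pos': array([ 0.2890978 , -0.60941172,  0.24723122]), 'tcp_rot': array([ 9.75595111e-01,  2.19575271e-01, -7.21199224e-05, -9.35485419e-04]), 'contact_force': array([-0.12994986, -0.50464094,  0.11037642]), 'wrist_torque': array([-0.00110834,  0.00028134, -0.01778756]), 'opening': 1.0030575023307793}
{'fx': 362.42113270127857, 'fy': 362.42113270127857, 'cx': 327.1944267571254, 'cy': 205.36796989694824, 'k1': -0.02805151358381414, 'rvec': array([ 0.9163316 ,  2.72143805, -0.7825667 ]), 'tvec': array([ 0.4541313 , -0.22662223,  1.20463528])}
{'fx': 458.54321731221194, 'fy': 458.54321731221194, 'cx': 322.52856549686163, 'cy': 193.45465871194057, 'k1': -0.13287569578630806, 'rvec': array([ 2.19306547, -2.19512485,  0.06653684]), 'tvec': array([-0.02036328,  0.55012053,  1.31200899])}
{'fx': 327.85649948351903, 'fy': 327.85649948351903, 'cx': 318.6491070920409, 'cy': 201.7727154887683, 'k1': -0.052521210371635124, 'mount': array([[ 5.17971925e-04, -9.59252935e-01, -2.82548292e-01,
         7.36422094e-02],
       [ 9.99998816e-01,  8.74964929e-05,  1.53616233e-03,
         6.03871685e-04],
       [-1.44884624e-03, -2.82548753e-01,  9.59251845e-01,
        -1.25188320e-01],
       [ 0.00000000e+00,  0.00000000e+00,  0.00000000e+00,
         1.00000000e+00]])}
```

View pics/scene0.png

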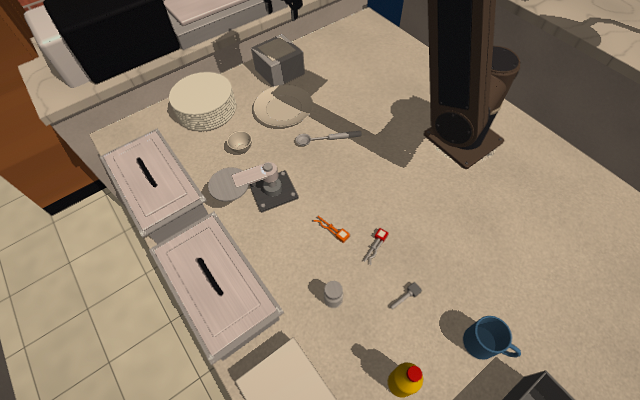

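View pics/top0.png

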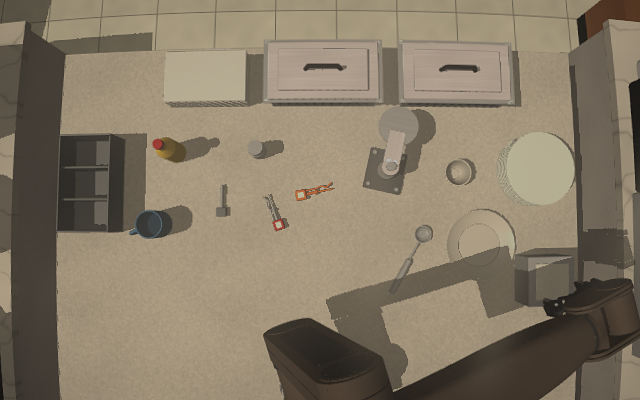

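View pics/wrist0.png

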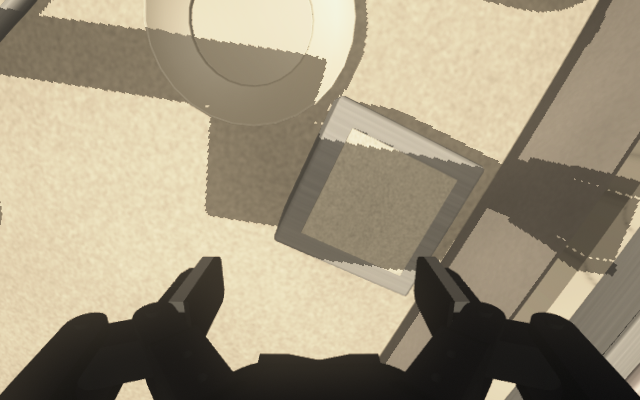

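Run:
```python
from h import *
crop('top0',350,450,95,205,5.4,'topfoot')
crop('top0',205,345,165,245,5.7,'topclip')
im,d,p,q=load('top0')
for n,u,v,z in [('clip',278,225,.018),('pin',391,167,.126),('plate',398,125,.116),('orange',300,195,.018),('spare',222,212,.018)]:
    print(n,onplane('top',u,v,z),d[v,u],atdepth('top',u,v,d[v,u]))
```

```text
clip [0.45895953 0.10763807 0.018     ] 1.3132164 [0.45903674 0.10701256 0.02468249]
pin [ 0.6145002  -0.20367434  0.126     ] 1.2258779 [ 0.61494145 -0.20426404  0.12217634]
plate [ 0.73066203 -0.22596981  0.116     ] 1.243397 [ 0.7316279  -0.22675984  0.11138429]
orange [0.54555353 0.04425491 0.018     ] 1.3265119 [0.54563219 0.04432164 0.01654007]
spare [0.49632542 0.27084443 0.018     ] 1.3200794 [0.49630261 0.27054775 0.01936761]
```

View pics/topfoot.png

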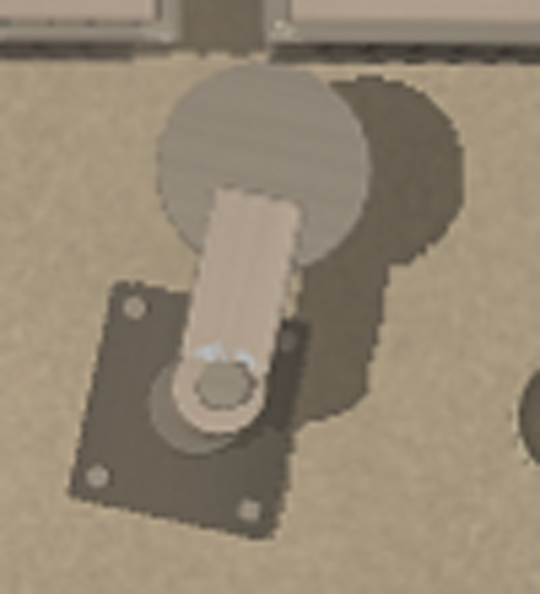

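View pics/topclip.png

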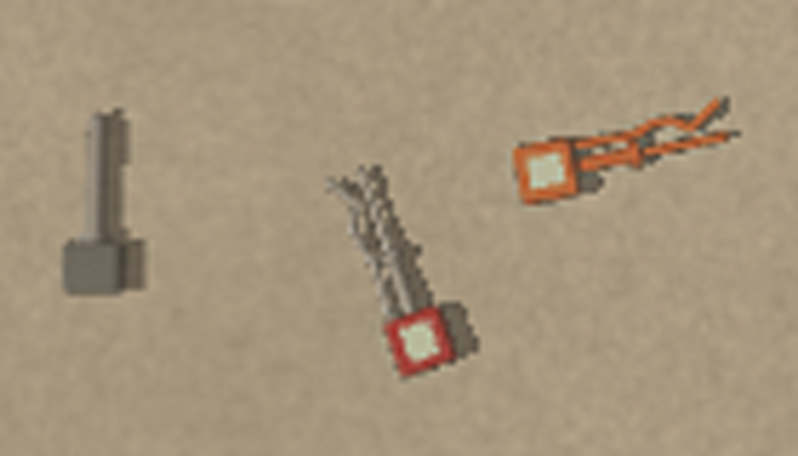

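```bash
cat >> h.py <<'E'
def go(P,yaw_deg):
    s=ctrl.get_state(); R0=R.from_quat(s['tcp_rot'])
    y=np.radians(yaw_deg); x=np.array([np.cos(y),np.sin(y),0]);z=np.array([0,0,-1.])
    Rt=R.from_matrix(np.c_[x,np.cross(z,x),z])
    print('t',round(s['time'],2),'pos',np.round(s['eef_pos'],4),'F',np.round(s['contact_force'],1),'op',round(s['opening'],3))
    print('dpos',np.round(R0.inv().apply(np.array(P)-s['eef_pos']),4),'drot',np.round((R0.inv()*Rt).as_rotvec(),4))
E
python3 -c "
from h import *
go([0.63,-0.21,0.27],-11)"
```

```text
t 0.15 pos [ 0.2891 -0.6094  0.2472] F [-0.1 -0.5  0.1] op 1.003
dpos [ 0.4792 -0.2149 -0.0222] drot [-1.900e-03  3.000e-04  6.347e-01]
```

{"method": "carry_out", "body": {
  "commands": [
    {"delta_pos": [0.479,-0.215,-0.022],"delta_rot": [-0.002,0,0.635],"claw": 0},
    {"delta_pos": [0.479,-0.215,-0.022],"delta_rot": [-0.002,0,0.635],"claw": 0},
    {"delta_pos": [0.479,-0.215,-0.022],"delta_rot": [-0.002,0,0.635],"claw": 0},
    {"delta_pos": [0.479,-0.215,-0.022],"delta_rot": [-0.002,0,0.635],"claw": 0},
    {"delta_pos": [0.479,-0.215,-0.022],"delta_rot": [-0.002,0,0.635],"claw": 0},
    {"delta_pos": [0.479,-0.215,-0.022],"delta_rot": [-0.002,0,0.635],"claw": 0},
    {"delta_pos": [0.479,-0.215,-0.022],"delta_rot": [-0.002,0,0.635],"claw": 0},
    {"delta_pos": [0.479,-0.215,-0.022],"delta_rot": [-0.002,0,0.635],"claw": 0}
  ]
}}

```text
time: 0.82
eef_pos: [0.5043, -0.3565, 0.2616]
tcp_rot: [0.995, -0.096, -0.0, -0.0]
contact_force: [0.6, -0.9, -0.0]
opening: 0.002
```

```bash
python3 -c "
from h import *
go([0.63,-0.21,0.27],-11)"
```

```text
t 0.82 pos [ 0.5043 -0.3565  0.2616] F [ 0.6 -0.9 -0. ] op 0.002
dpos [ 0.0954 -0.1678 -0.0085] drot [-0.      0.0006 -0.0004]
```

{"method": "carry_out", "body": {
  "commands": [
    {"delta_pos": [0.095,-0.168,-0.008],"delta_rot": [0,0,0],"claw": 0},
    {"delta_pos": [0.095,-0.168,-0.008],"delta_rot": [0,0,0],"claw": 0},
    {"delta_pos": [0.095,-0.168,-0.008],"delta_rot": [0,0,0],"claw": 0},
    {"delta_pos": [0.095,-0.168,-0.008],"delta_rot": [0,0,0],"claw": 0},
    {"delta_pos": [0.095,-0.168,-0.008],"delta_rot": [0,0,0],"claw": 0},
    {"delta_pos": [0.095,-0.168,-0.008],"delta_rot": [0,0,0],"claw": 0},
    {"delta_pos": [0.095,-0.168,-0.008],"delta_rot": [0,0,0],"claw": 0},
    {"delta_pos": [0.095,-0.168,-0.008],"delta_rot": [0,0,0],"claw": 0}
  ]
}}

```text
time: 1.48
eef_pos: [0.6292, -0.2101, 0.2689]
tcp_rot: [0.995, -0.096, -0.001, 0.0]
contact_force: [-0.0, -0.8, 0.6]
opening: 0.003
```

```bash
python3 -c "
from h import *
snap('wrist','w1')
go([0.63,-0.21,0.27],-11)"
```

```text
t 1.53 pos [ 0.6289 -0.2107  0.269 ] F [ 0.8 -0.4  0.5] op -0.004
dpos [ 0.0009 -0.0009 -0.001 ] drot [ 0.0002  0.0017 -0.0015]
```

View pics/w1.png

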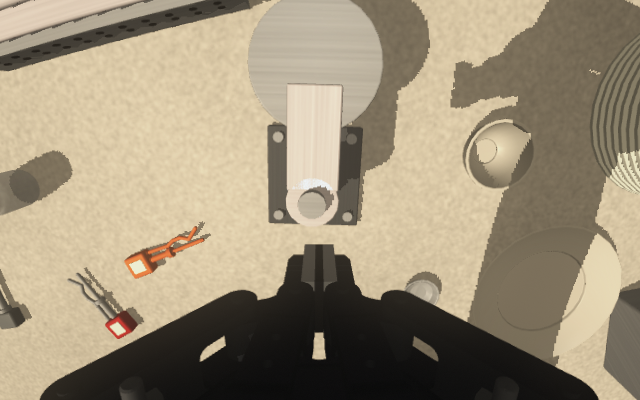

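Run:
```python
from h import *
crop('w1',230,400,0,230,2.6,'w1c')
crop('w1',60,220,210,345,5,'w1clip')
im,d,p,q=load('w1')
print(d[205,313],atdepth('wrist',313,205,d[205,313],p,q)[2],atdepth('wrist',315,130,d[130,315],p,q)[2])
```

```text
0.2830488 0.12335706893361836 0.11519324464599728
```

View pics/w1c.png

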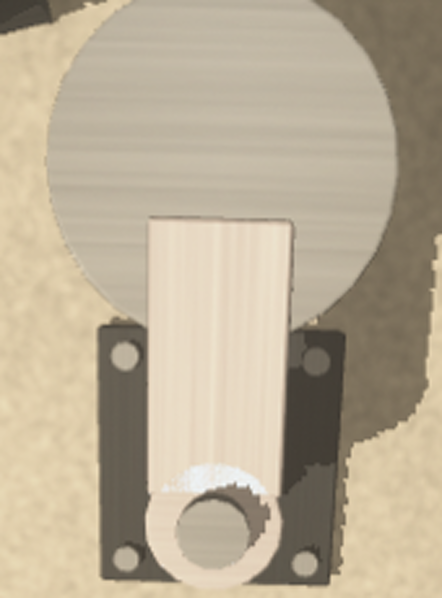

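View pics/w1clip.png

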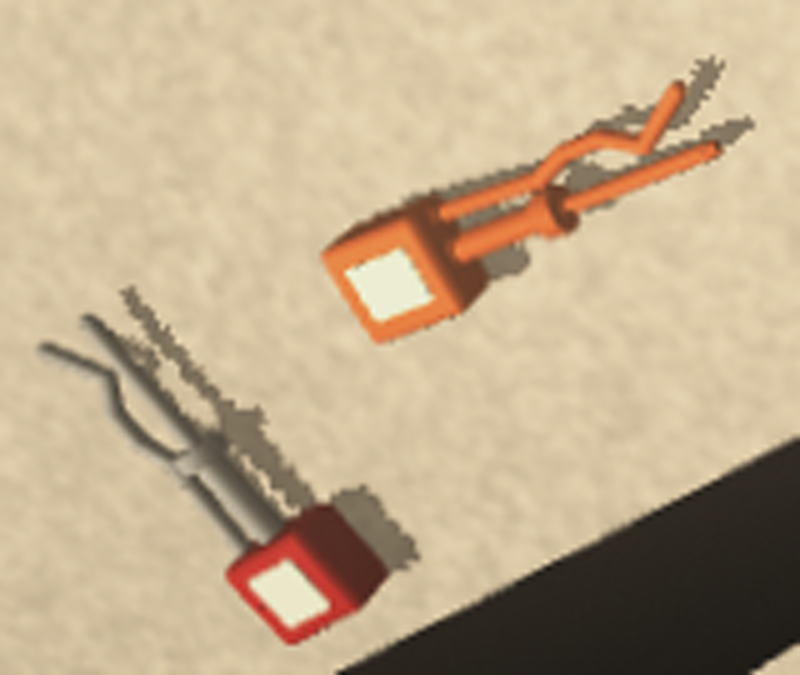

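Run:
```python
from h import *
im,d,p,q=load('w1')
f=lambda a,b,z:onplane('wrist',230+a/2.6,b/2.6,z,p,q)
print('pin',f(213,531,.126))
print('pintop L R T', f(176,531,.126),f(250,531,.126), f(213,494,.126),f(213,568,.126))
A=[f(149,217,.115),f(149,480,.115),f(293,220,.115),f(282,480,.115)]
for a,b in((0,1),(2,3)):
  v=A[a]-A[b];print('armyaw',np.degrees(np.arctan2(v[1],v[0])), np.linalg.norm(A[0]-A[2]),np.linalg.norm(A[1]-A[3]))
B=[f(98,325,.012),f(345,332,.012),f(331,585,.012),f(100,578,.012)]
print(np.round(B,4))
v=B[0]-B[3];print(np.degrees(np.arctan2(v[1],v[0])))
v=B[1]-B[2];print(np.degrees(np.arctan2(v[1],v[0])))
v=B[0]-B[1];print(np.degrees(np.arctan2(v[1],v[0]))-90)
v=B[3]-B[2];print(np.degrees(np.arctan2(v[1],v[0]))-90)
g=lambda a,b,z:onplane('wrist',60+a/5,210+b/5,z,p,q)
print('clip',g(289,594,.018), g(212,445,.009),g(90,318,.009))
t,c=g(90,318,.009),g(289,594,.018);v=t-c;print(np.degrees(np.arctan2(v[1],v[0])),np.linalg.norm(v[:2]))
```

```text
pin [ 0.62292118 -0.20281218  0.126     ]
pintop L R T [ 0.62524287 -0.19087559  0.126     ] [ 0.62059949 -0.21474649  0.126     ] [ 0.635223   -0.20527517  0.126     ] [ 0.61029755 -0.20028358  0.126     ]
armyaw -12.426456746412036 0.04472985222066073 0.04472368164291848
armyaw -12.439771940361634 0.04472985222066073 0.04472368164291848
[[ 0.6916 -0.1629  0.012 ]
 [ 0.6679 -0.2688  0.012 ]
 [ 0.5521 -0.244   0.012 ]
 [ 0.5767 -0.1364  0.012 ]]
-12.977171496944345
-12.107283022267362
-12.60197425381513
-12.852803328844018
clip [0.46461576 0.10754706 0.018     ] [0.50929118 0.11847255 0.009     ] [0.55258244 0.13728598 0.009     ]
18.67886365781866 0.09285763982778675
```

```bash
python3 -c "
from h import *
go([0.681,-0.216,0.14],-12.5)"
```

```text
t 1.53 pos [ 0.6289 -0.2107  0.269 ] F [ 0.8 -0.4  0.5] op -0.004
dpos [ 0.0523 -0.0048  0.1289] drot [0.0002 0.0017 0.0246]
```

{"method": "carry_out", "body": {
  "commands": [
    {"delta_pos": [0.04,-0.004,0.01],"delta_rot": [0,0.0017,0.0246],"claw": 0},
    {"delta_pos": [0.0523,-0.0048,0.05],"delta_rot": [0,0.0017,0.0246],"claw": 0},
    {"delta_pos": [0.0523,-0.0048,0.09],"delta_rot": [0,0.0017,0.0246],"claw": 0},
    {"delta_pos": [0.0523,-0.0048,0.122],"delta_rot": [0,0.0017,0.0246],"claw": 0},
    {"delta_pos": [0.0523,-0.0048,0.128],"delta_rot": [0,0.0017,0.0246],"claw": 0},
    {"delta_pos": [0.0523,-0.0048,0.129],"delta_rot": [0,0.0017,0.0246],"claw": 0}
  ]
}}

```text
time: 2.03
eef_pos: [0.6784, -0.2167, 0.1364]
tcp_rot: [0.994, -0.11, -0.003, -0.001]
contact_force: [-0.4, -0.4, 0.8]
opening: -0.0
```

```bash
python3 -c "
from h import *
go([0.681,-0.216,0.11],-12.5)"
```

```text
t 2.03 pos [ 0.6784 -0.2167  0.1364] F [-0.4 -0.4  0.8] op -0.0
dpos [ 0.0025 -0.0012  0.0264] drot [-0.0012  0.0067 -0.0021]
```

{"method": "carry_out", "body": {
  "commands": [
    {"delta_pos": [0.001,-0.001,0.003],"delta_rot": [-0.001,0.006,0],"claw": 0},
    {"delta_pos": [0.0025,-0.001,0.006],"delta_rot": [-0.001,0.006,0],"claw": 0},
    {"delta_pos": [0.0025,-0.001,0.009],"delta_rot": [-0.001,0.006,0],"claw": 0},
    {"delta_pos": [0.0025,-0.001,0.012],"delta_rot": [-0.001,0.006,0],"claw": 0},
    {"delta_pos": [0.0025,-0.001,0.015],"delta_rot": [-0.001,0.006,0],"claw": 0},
    {"delta_pos": [0.0025,-0.001,0.018],"delta_rot": [-0.001,0.006,0],"claw": 0},
    {"delta_pos": [0.0025,-0.001,0.021],"delta_rot": [-0.001,0.006,0],"claw": 0}
  ]
}}

```text
time: 2.62
eef_pos: [0.6825, -0.2176, 0.1197]
tcp_rot: [0.994, -0.11, 0.002, 0.001]
contact_force: [-0.7, -0.6, 6.6]
opening: 0.005
```

```bash
python3 -c "
from h import *
go([0.681,-0.216,0.096],-12.5)"
```

```text
t 2.62 pos [ 0.6825 -0.2176  0.1197] F [-0.7 -0.6  6.6] op 0.005
dpos [-0.0019 -0.0013  0.0237] drot [ 0.0022 -0.0045 -0.0018]
```

{"method": "carry_out", "body": {
  "commands": [
    {"delta_pos": [0,-0.001,0.004],"delta_rot": [0,0,0],"claw": 0},
    {"delta_pos": [0,-0.001,0.008],"delta_rot": [0,0,0],"claw": 0},
    {"delta_pos": [0,-0.001,0.012],"delta_rot": [0,0,0],"claw": 0},
    {"delta_pos": [0,-0.001,0.016],"delta_rot": [0,0,0],"claw": 0},
    {"delta_pos": [0,-0.001,0.02],"delta_rot": [0,0,0],"claw": 0},
    {"delta_pos": [0,-0.001,0.024],"delta_rot": [0,0,0],"claw": 0}
  ]
}}

```text
time: 3.12
eef_pos: [0.6838, -0.2175, 0.0989]
tcp_rot: [0.994, -0.11, 0.004, 0.002]
contact_force: [-2.5, -0.6, 6.3]
opening: -0.005
```

```bash
python3 -c "
from h import *
go([0.681,-0.216,0.092],-12.5)"
```

```text
t 3.12 pos [ 0.6838 -0.2175  0.0989] F [-2.5 -0.6  6.3] op -0.005
dpos [-0.0031 -0.0008  0.0069] drot [ 0.0039 -0.0077 -0.0014]
```

{"method": "carry_out", "body": {
  "commands": [
    {"delta_pos": [-0.001,0,0.004],"delta_rot": [0,0,0],"claw": 0},
    {"delta_pos": [-0.001,0,0.006],"delta_rot": [0,0,0],"claw": 0},
    {"delta_pos": [-0.001,0,0.008],"delta_rot": [0,0,0],"claw": 0},
    {"delta_pos": [-0.001,0,0.009],"delta_rot": [0,0,0],"claw": 0}
  ]
}}

```text
time: 3.45
eef_pos: [0.6838, -0.2175, 0.0921]
tcp_rot: [0.994, -0.109, 0.005, 0.003]
contact_force: [-1.4, 0.9, 6.3]
opening: -0.001
```

{"method": "carry_out", "body": {
  "commands": [
    {"delta_pos": [-0.001,0,0.002],"delta_rot": [0,0,0],"claw": 0},
    {"delta_pos": [-0.001,0,0.003],"delta_rot": [0,0,0],"claw": 0},
    {"delta_pos": [-0.001,0,0.004],"delta_rot": [0,0,0],"claw": 0}
  ]
}}

```text
time: 3.7
eef_pos: [0.6838, -0.2175, 0.092]
tcp_rot: [0.994, -0.109, 0.006, 0.003]
contact_force: [-5.8, 2.7, 15.7]
opening: -0.005
```

{"method": "carry_out", "body": {
  "commands": [
    {"delta_pos": [-0.001,0,0.003],"delta_rot": [0,0,0],"claw": 0},
    {"delta_pos": [-0.001,0,0.005],"delta_rot": [0,0,0],"claw": 0},
    {"delta_pos": [-0.001,0,0.005],"delta_rot": [0,0,0],"claw": 0},
    {"delta_pos": [-0.001,0,0.005],"delta_rot": [0,0,0],"claw": 0}
  ]
}}

```text
time: 4.03
eef_pos: [0.6839, -0.2175, 0.092]
tcp_rot: [0.994, -0.109, 0.006, 0.003]
contact_force: [-7.7, 2.1, 15.2]
opening: 0.0
```

{"method": "carry_out", "body": {
  "commands": [
    {"delta_pos": [0,0,-0.03],"delta_rot": [0,0,0],"claw": 0},
    {"delta_pos": [0,0,-0.07],"delta_rot": [0,0,0],"claw": 0},
    {"delta_pos": [0,0,-0.1],"delta_rot": [0,0,0],"claw": 0},
    {"delta_pos": [-0.04,0,-0.12],"delta_rot": [0,0,0],"claw": 0},
    {"delta_pos": [-0.08,0,-0.12],"delta_rot": [0,0,0],"claw": 0},
    {"delta_pos": [-0.12,0,-0.12],"delta_rot": [0,0,0],"claw": 0},
    {"delta_pos": [-0.16,0,-0.12],"delta_rot": [0,0,0],"claw": 0}
  ]
}}

```text
time: 4.62
eef_pos: [0.5251, -0.1814, 0.2104]
tcp_rot: [0.994, -0.109, 0.008, 0.004]
contact_force: [-0.5, -0.1, 0.8]
opening: 0.001
```

```bash
cat >> h.py <<'E'
def go2(P,yaw_deg,tilt):
    s=ctrl.get_state(); R0=R.from_quat(s['tcp_rot'])
    y=np.radians(yaw_deg); x=np.array([np.cos(y),np.sin(y),0]);z=np.array([0,0,-1.])
    Rt=R.from_matrix(np.c_[x,np.cross(z,x),z])*R.from_euler('y',tilt,degrees=True)
    print(Rt.as_matrix()[:,2],'t',round(s['time'],2),'pos',np.round(s['eef_pos'],4),'F',np.round(s['contact_force'],1),'q',np.round(s['qpos'],2))
    print('dpos',np.round(R0.inv().apply(np.array(P)-s['eef_pos']),4),'drot',np.round((R0.inv()*Rt).as_rotvec(),4))
E
python3 -c "
from h import *
go2([0.466,-0.168,0.1],-12.5,40)"
```

```text
[ 0.62755098 -0.1391247  -0.76604444] t 4.62 pos [ 0.5251 -0.1814  0.2104] F [-0.5 -0.1  0.8] q [-0.51  0.05  1.92 -0.    1.16  1.27]
dpos [-0.0623 -0.001   0.1094] drot [0.0056 0.6822 0.0021]
```

{"method": "carry_out", "body": {
  "commands": [
    {"delta_pos": [-0.03,0,0.02],"delta_rot": [0,0.12,0],"claw": 0},
    {"delta_pos": [-0.062,0,0.04],"delta_rot": [0,0.24,0],"claw": 0},
    {"delta_pos": [-0.062,0,0.06],"delta_rot": [0,0.36,0],"claw": 0},
    {"delta_pos": [-0.062,0,0.08],"delta_rot": [0,0.48,0],"claw": 0},
    {"delta_pos": [-0.062,0,0.1],"delta_rot": [0,0.6,0],"claw": 0},
    {"delta_pos": [-0.062,0,0.109],"delta_rot": [0,0.68,0],"claw": 0},
    {"delta_pos": [-0.062,0,0.109],"delta_rot": [0,0.68,0],"claw": 0}
  ]
}}

```text
time: 5.2
eef_pos: [0.4669, -0.1673, 0.1029]
tcp_rot: [0.937, -0.1, 0.332, 0.036]
contact_force: [1.2, 1.1, 0.3]
opening: -0.002
```

```bash
python3 -c "
from h import *
snap('wrist','w2')
go2([0.466,-0.168,0.1],-12.5,40)"
```

```text
[ 0.62755098 -0.1391247  -0.76604444] t 5.25 pos [ 0.4651 -0.1661  0.1002] F [-1.7  1.4 -1.7] q [-0.69 -0.18  2.48  0.93  0.37  0.29]
dpos [0.0009 0.0017 0.0009] drot [-0.0042  0.0201  0.0035]
```

View pics/w2.png

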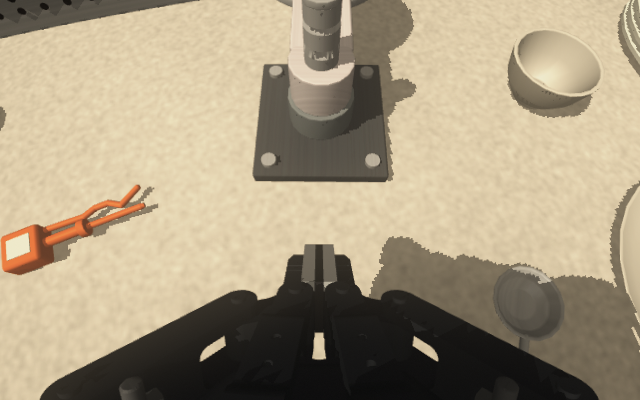

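```bash
python3 -c "
from h import *
crop('w2',280,370,0,90,6.6,'w2c')"
```

```text
(no output)
```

View pics/w2c.png

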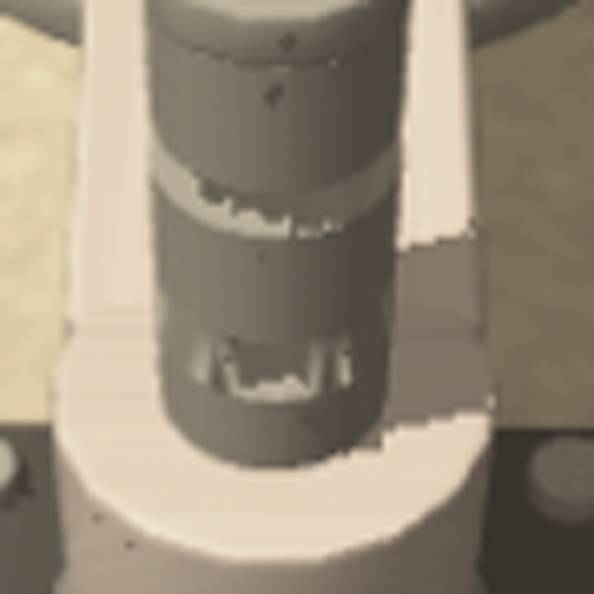

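Run:
```python
from h import *
im,d,p,q=load('w2')
pin=np.array([.6222,-.203]);a=np.radians(-12.5);n=np.array([np.cos(a),np.sin(a)]);fr=pin-.012*n
for r in (40,60,235,335,345,390,400,468):
    o,dd=ray('wrist',280+275/6.6,r/6.6,p,q)
    t=n@(fr-o[:2])/(n@dd[:2]); P=o+t*dd; print(r,np.round(P,4),'lat',np.array([-n[1],n[0]])@(P[:2]-pin))
for c in (160,215,225,275,320,330,388):
    o,dd=ray('wrist',280+c/6.6,370/6.6,p,q)
    t=n@(fr-o[:2])/(n@dd[:2]); P=o+t*dd; print(c,'lat',np.array([-n[1],n[0]])@(P[:2]-pin))
```

```text
40 [ 0.6107 -0.1996  0.1227] lat 0.0008511552174724793
60 [ 0.6107 -0.1996  0.1208] lat 0.0008332966861432949
235 [ 0.6106 -0.1998  0.103 ] lat 0.0006618192015083151
335 [ 0.6106 -0.1999  0.0914] lat 0.0005496593893978221
345 [ 0.6106 -0.1999  0.0902] lat 0.0005377906678480374
390 [ 0.6106 -0.1999  0.0845] lat 0.00048278884475966456
400 [ 0.6106 -0.1999  0.0832] lat 0.0004701997210162876
468 [ 0.6106 -0.2     0.0741] lat 0.00038081217743554576
160 lat 0.011851214461802347
215 lat 0.006424666601606892
225 lat 0.0054383003938298004
275 lat 0.0005075618956202566
320 lat -0.003928798562410054
330 lat -0.004914521144206784
388 lat -0.010630992704342803
```

```bash
python3 -c "
from h import *
go2([0.475,0.108,0.18],18.7,0)"
```

```text
[ 0.  0. -1.] t 5.25 pos [ 0.4651 -0.1661  0.1002] F [-1.7  1.4 -1.7] q [-0.69 -0.18  2.48  0.93  0.37  0.29]
dpos [ 0.0123 -0.2701 -0.0922] drot [ 0.1818 -0.6616 -0.5185]
```

{"method": "carry_out", "body": {
  "commands": [
    {"delta_pos": [0.03,-0.01,-0.04],"delta_rot": [0,-0.12,0],"claw": 0},
    {"delta_pos": [0.06,-0.02,-0.06],"delta_rot": [0,-0.24,0],"claw": 0},
    {"delta_pos": [0.09,-0.04,-0.08],"delta_rot": [0,-0.36,0],"claw": 0},
    {"delta_pos": [0.1,-0.06,-0.08],"delta_rot": [0,-0.48,0],"claw": 30},
    {"delta_pos": [0.1,-0.09,-0.08],"delta_rot": [0,-0.6,0],"claw": 70},
    {"delta_pos": [0.1,-0.12,-0.08],"delta_rot": [0,-0.67,0],"claw": 70},
    {"delta_pos": [0.1,-0.15,-0.08],"delta_rot": [0,-0.67,0],"claw": 70}
  ]
}}

```text
time: 5.83
eef_pos: [0.525, -0.0318, 0.2306]
tcp_rot: [0.993, -0.107, 0.047, 0.005]
contact_force: [1.6, -0.5, 0.7]
opening: 0.564
```

```bash
python3 -c "
from h import *
go2([0.475,0.108,0.18],18.7,0)"
```

```text
[ 0.  0. -1.] t 5.83 pos [ 0.525  -0.0318  0.2306] F [ 1.6 -0.5  0.7] q [-0.26 -0.08  2.01  0.01  1.12  1.53]
dpos [-0.083  -0.1259  0.0431] drot [ 0.0248 -0.0922 -0.5402]
```

{"method": "carry_out", "body": {
  "commands": [
    {"delta_pos": [-0.083,-0.126,0.043],"delta_rot": [0.025,-0.092,-0.54],"claw": 70},
    {"delta_pos": [-0.083,-0.126,0.043],"delta_rot": [0.025,-0.092,-0.54],"claw": 70},
    {"delta_pos": [-0.083,-0.126,0.043],"delta_rot": [0.025,-0.092,-0.54],"claw": 70},
    {"delta_pos": [-0.083,-0.126,0.043],"delta_rot": [0.025,-0.092,-0.54],"claw": 70},
    {"delta_pos": [-0.083,-0.126,0.043],"delta_rot": [0.025,-0.092,-0.54],"claw": 70},
    {"delta_pos": [-0.083,-0.126,0.043],"delta_rot": [0.025,-0.092,-0.54],"claw": 70},
    {"delta_pos": [-0.083,-0.126,0.043],"delta_rot": [0.025,-0.092,-0.54],"claw": 70}
  ]
}}

```text
time: 6.42
eef_pos: [0.4756, 0.108, 0.1808]
tcp_rot: [0.987, 0.162, 0.001, 0.001]
contact_force: [-0.3, 0.4, 0.3]
opening: 0.7
```

```bash
python3 -c "
from h import *
snap('wrist','w3')
crop('w3',240,400,60,260,3,'w3c')
go2([0.475,0.108,0.18],18.7,0)"
```

```text
[ 0.  0. -1.] t 6.47 pos [0.4758 0.1076 0.181 ] F [-1.  -1.   0.4] q [ 0.01 -0.07  2.09 -0.    1.12  1.26]
dpos [-0.0006 -0.0006  0.001 ] drot [ 0.0022 -0.0017 -0.0026]
```

View pics/w3.png

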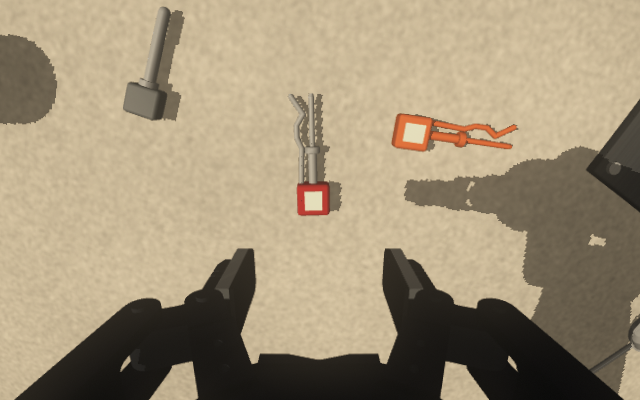

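View pics/w3c.png

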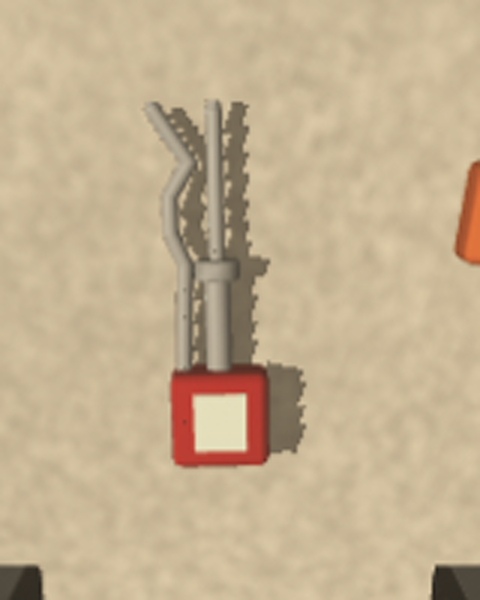

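Run:
```python
from h import *
im,d,p,q=load('w3')
g=lambda a,b,z:onplane('wrist',240+a/3,60+b/3,z,p,q)
c,t,k=g(220,422,.018),g(212.5,101,.009),g(217,265,.009)
print(c,t,k)
for a,b in((c,t),(k,t)):
  v=b-a;print(np.degrees(np.arctan2(v[1],v[0])),np.linalg.norm(v[:2]))
# handle corners
for P in [(172,367),(268,367),(268,465),(172,465)]: print(g(*P,.018))
go(list(c[:2])+[.06],20.1)
```

```text
[0.46515155 0.1083375  0.018     ] [0.55346653 0.1400687  0.009     ] [0.50901927 0.12396611 0.009     ]
19.76314900432132 0.09384243684791609
19.91471222621072 0.04727422402025357
[0.47687307 0.12740462 0.018     ]
[0.48604536 0.10009535 0.018     ]
[0.45674503 0.08992296 0.018     ]
[0.4473095  0.11803852 0.018     ]
t 6.47 pos [0.4758 0.1076 0.181 ] F [-1.  -1.   0.4] op 0.699
dpos [-0.0101 -0.0043  0.121 ] drot [ 0.0022 -0.0017 -0.027 ]
```

{"method": "carry_out", "body": {
  "commands": [
    {"delta_pos": [-0.01,-0.004,0.04],"delta_rot": [0.002,-0.002,-0.018],"claw": 60},
    {"delta_pos": [-0.01,-0.0042,0.08],"delta_rot": [0.002,-0.002,-0.018],"claw": 60},
    {"delta_pos": [-0.01,-0.0042,0.12],"delta_rot": [0.002,-0.002,-0.018],"claw": 60},
    {"delta_pos": [-0.01,-0.0042,0.14],"delta_rot": [0.002,-0.002,-0.018],"claw": 60},
    {"delta_pos": [-0.01,-0.0042,0.15],"delta_rot": [0.002,-0.002,-0.018],"claw": 60},
    {"delta_pos": [-0.01,-0.0042,0.15],"delta_rot": [0.002,-0.002,-0.018],"claw": 60}
  ]
}}

```text
time: 6.97
eef_pos: [0.4643, 0.1072, 0.0292]
tcp_rot: [0.986, 0.169, -0.002, 0.0]
contact_force: [0.7, -0.8, -0.4]
opening: 0.603
```

```bash
python3 -c "
from h import *
go2([0.4652,0.1084,0.018],19.6,0)"
```

```text
[ 0.  0. -1.] t 6.97 pos [0.4643 0.1072 0.0292] F [ 0.7 -0.8 -0.4] q [ 0.01  0.16  2.18 -0.    0.8   1.25]
dpos [ 0.0013 -0.0008  0.0112] drot [-0.0005  0.0041 -0.0029]
```

{"method": "carry_out", "body": {
  "commands": [
    {"delta_pos": [0.001,-0.0008,0.008],"delta_rot": [0,0.004,-0.003],"claw": 55},
    {"delta_pos": [0.0013,-0.0008,0.0112],"delta_rot": [0,0.004,-0.003],"claw": 50},
    {"delta_pos": [0.0013,-0.0008,0.0112],"delta_rot": [0,0.004,-0.003],"claw": 42},
    {"delta_pos": [0.0013,-0.0008,0.0112],"delta_rot": [0,0.004,-0.003],"claw": 38},
    {"delta_pos": [0.0013,-0.0008,0.0112],"delta_rot": [0,0.004,-0.003],"claw": 30},
    {"delta_pos": [0.0013,-0.0008,0.0112],"delta_rot": [0,0.004,-0.003],"claw": 20},
    {"delta_pos": [0.0013,-0.0008,0.0112],"delta_rot": [0,0.004,-0.003],"claw": 10},
    {"delta_pos": [0.0013,-0.0008,0.0112],"delta_rot": [0,0.004,-0.003],"claw": 10}
  ],
  "force": 60
}}

```text
time: 7.63
eef_pos: [0.4665, 0.1084, 0.0194]
tcp_rot: [0.985, 0.17, 0.001, 0.0]
contact_force: [-0.2, -0.2, 5.4]
opening: 0.336
```

```bash
python3 -c "
from h import *
go2([0.475,0.03,0.2],-12.5,0)"
```

```text
[ 0. -0. -1.] t 7.63 pos [0.4665 0.1084 0.0194] F [-0.2 -0.2  5.4] q [0.02 0.19 2.18 0.   0.77 1.24]
dpos [-0.0179  0.0768 -0.1807] drot [-2.000e-04 -2.400e-03  5.605e-01]
```

{"method": "carry_out", "body": {
  "commands": [
    {"delta_pos": [0,0,-0.02],"delta_rot": [0,0,0],"claw": 10},
    {"delta_pos": [0,0,-0.05],"delta_rot": [0,0,0],"claw": 10},
    {"delta_pos": [0,0,-0.09],"delta_rot": [0,0,0],"claw": 10},
    {"delta_pos": [0,0.01,-0.13],"delta_rot": [0,0,0.1],"claw": 10},
    {"delta_pos": [0,0.03,-0.17],"delta_rot": [0,0,0.22],"claw": 10},
    {"delta_pos": [0,0.06,-0.18],"delta_rot": [0,0,0.34],"claw": 10},
    {"delta_pos": [0,0.1,-0.18],"delta_rot": [0,0,0.46],"claw": 10},
    {"delta_pos": [0,0.14,-0.18],"delta_rot": [0,0,0.56],"claw": 10}
  ]
}}

```text
time: 8.3
eef_pos: [0.514, -0.0245, 0.2016]
tcp_rot: [0.994, -0.11, 0.003, -0.0]
contact_force: [0.2, 0.3, -0.2]
opening: 0.335
```

```bash
python3 -c "
from h import *
snap('wrist','w4')
crop('w4',220,420,40,280,2.5,'w4c')
go2([0.498,-0.176,0.17],-12.5,0)"
```

```text
[ 0. -0. -1.] t 8.35 pos [ 0.5159 -0.0309  0.2011] F [ 0.7 -4.5 -0.1] q [-0.25 -0.02  2.01 -0.    1.15  1.55]
dpos [0.0152 0.1452 0.0317] drot [ 0.0039 -0.0088 -0.011 ]
```

View pics/w4.png

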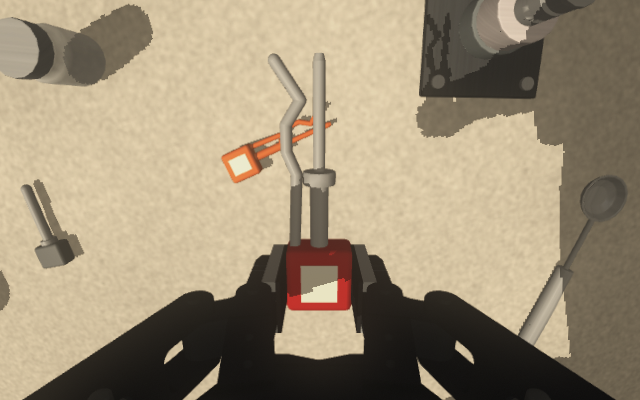

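Run:
```python
from h import *
im,d,p,q=load('w4')
c=ctrl.camera_info('wrist');M=np.array(c['mount'])
def tp(u,v,z):
    o,dd=ray('wrist',u,v,p,q); Ri=R.from_quat(q).inv(); o=Ri.apply(o-p);dd=Ri.apply(dd); return o+dd*(z-o[2])/dd[2]
for n,u,v,z in(('tip',319,53,.0104),('collar',319,180,.0104),('patch',319.5,284,.0014)): print(n,np.round(tp(u,v,z),4), d[int(v),int(u)])
# depth at leg in tool frame
for u,v in((319,70),(319,100),(319,140),(319,210),(290,225)):
    dep=d[v,u]; P=atdepth('wrist',u,v,dep,p,q); print(v,np.round(R.from_quat(q).inv().apply(P-p),4))
```

```text
tip [ 0.0934 -0.0003  0.0104] 0.12412476
collar [ 0.0434 -0.0003  0.0104] 0.13210529
patch [-0.0009 -0.      0.0014] 0.14245017
70 [ 0.0871 -0.0003  0.0092]
100 [ 0.0759 -0.0003  0.0082]
140 [ 0.0603 -0.0003  0.0093]
210 [ 0.0311 -0.0003  0.0072]
225 [ 0.0234 -0.013   0.0097]
```

View pics/w4c.png

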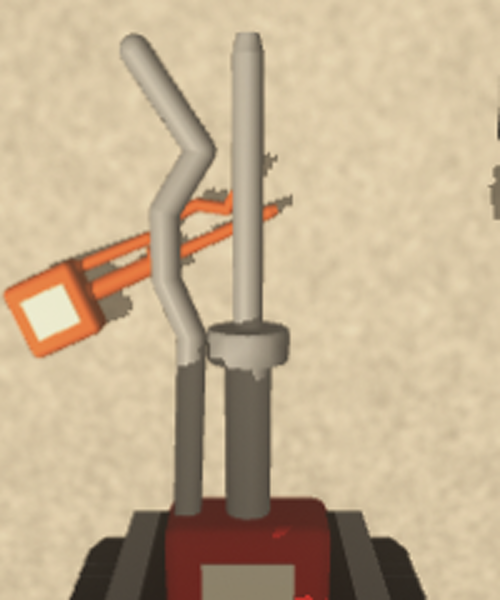

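{"method": "carry_out", "body": {
  "commands": [
    {"delta_pos": [0,0.04,0.01],"delta_rot": [0.004,-0.009,-0.011],"claw": 10},
    {"delta_pos": [0,0.08,0.02],"delta_rot": [0.004,-0.009,-0.011],"claw": 10},
    {"delta_pos": [0.015,0.12,0.03],"delta_rot": [0.004,-0.009,-0.011],"claw": 10},
    {"delta_pos": [0.015,0.145,0.03],"delta_rot": [0.004,-0.009,-0.011],"claw": 10},
    {"delta_pos": [0.015,0.145,0.03],"delta_rot": [0.004,-0.009,-0.011],"claw": 10},
    {"delta_pos": [0.015,0.145,0.03],"delta_rot": [0.004,-0.009,-0.011],"claw": 10}
  ]
}}

```text
time: 8.85
eef_pos: [0.4971, -0.1767, 0.171]
tcp_rot: [0.994, -0.11, -0.001, -0.001]
contact_force: [-0.1, 0.0, 0.8]
opening: 0.336
```

```bash
python3 -c "
from h import *
go2([0.5,-0.1758,0.0985],-12.5,0)"
```

```text
[ 0. -0. -1.] t 8.85 pos [ 0.4971 -0.1767  0.171 ] F [-0.1  0.   0.8] q [-0.53  0.04  2.    0.    1.1   1.26]
dpos [ 0.0028 -0.0014  0.0725] drot [-0.0009  0.0017 -0.0031]
```

{"method": "carry_out", "body": {
  "commands": [
    {"delta_pos": [0.001,-0.001,0.03],"delta_rot": [0,0.001,-0.003],"claw": 10},
    {"delta_pos": [0.003,-0.0014,0.055],"delta_rot": [0,0.001,-0.003],"claw": 10},
    {"delta_pos": [0.003,-0.0014,0.07],"delta_rot": [0,0.001,-0.003],"claw": 10},
    {"delta_pos": [0.003,-0.0014,0.0725],"delta_rot": [0,0.001,-0.003],"claw": 10},
    {"delta_pos": [0.003,-0.0014,0.0725],"delta_rot": [0,0.001,-0.003],"claw": 10},
    {"delta_pos": [0.003,-0.0014,0.0725],"delta_rot": [0,0.001,-0.003],"claw": 10}
  ]
}}

```text
time: 9.35
eef_pos: [0.5009, -0.1752, 0.0994]
tcp_rot: [0.994, -0.108, 0.0, -0.0]
contact_force: [-0.2, 0.1, -1.1]
opening: 0.336
```

```bash
python3 -c "
from h import *
snap('wrist','w5')
crop('w5',230,410,0,220,3,'w5c')
go2([0.51,-0.178,0.0985],-12.5,0)"
```

```text
[ 0. -0. -1.] t 9.4 pos [ 0.5013 -0.1756  0.1   ] F [ 0.6 -0.5 -1.9] q [-0.53  0.15  2.04  0.    0.96  1.26]
dpos [0.009  0.0004 0.0015] drot [-0.0002 -0.0018  0.0011]
```

View pics/w5c.png

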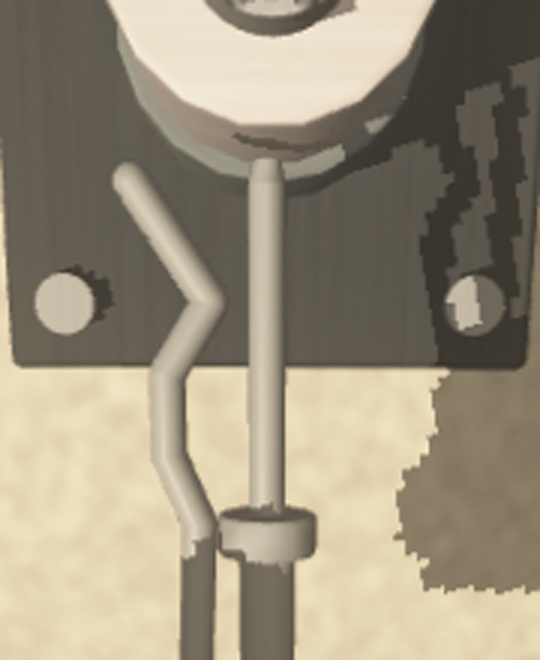

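{"method": "carry_out", "body": {
  "commands": [
    {"delta_pos": [0.004,0.0009,0.0015],"delta_rot": [0,-0.001,0.001],"claw": 10},
    {"delta_pos": [0.008,0.0009,0.0015],"delta_rot": [0,-0.001,0.001],"claw": 10},
    {"delta_pos": [0.012,0.0009,0.0015],"delta_rot": [0,-0.001,0.001],"claw": 10},
    {"delta_pos": [0.014,0.0009,0.0015],"delta_rot": [0,-0.001,0.001],"claw": 10},
    {"delta_pos": [0.014,0.0009,0.0015],"delta_rot": [0,-0.001,0.001],"claw": 10},
    {"delta_pos": [0.014,0.0009,0.0015],"delta_rot": [0,-0.001,0.001],"claw": 10}
  ]
}}

```text
time: 9.9
eef_pos: [0.5149, -0.1797, 0.0986]
tcp_rot: [0.994, -0.109, 0.0, -0.0]
contact_force: [-0.5, -0.6, -0.8]
opening: 0.337
```

```bash
python3 -c "
from h import *
snap('wrist','w6')
crop('w6',230,410,0,200,3,'w6c')
go2([0.517,-0.1802,0.0985],-12.5,0)"
```

```text
[ 0. -0. -1.] t 9.95 pos [ 0.5147 -0.1795  0.0984] F [ 1.1  0.7 -1. ] q [-0.52  0.18  2.    0.    0.96  1.27]
dpos [ 0.0024  0.0002 -0.0001] drot [-0.0003 -0.0005  0.0001]
```

View pics/w6c.png

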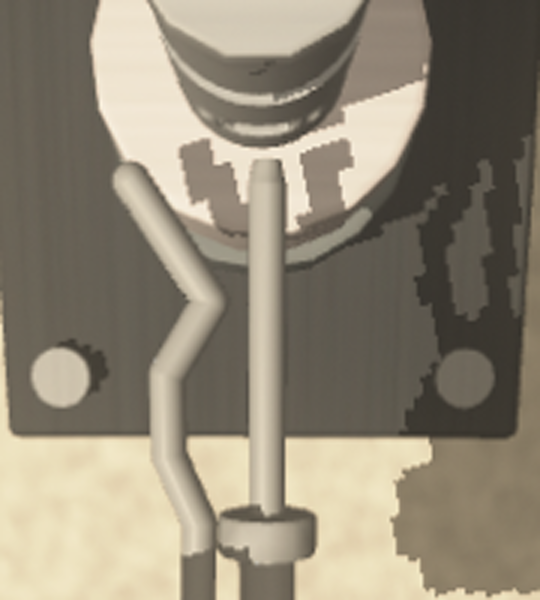

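{"method": "carry_out", "body": {
  "commands": [
    {"delta_pos": [0.0015,-0.0004,0],"delta_rot": [0,0,0],"claw": 10},
    {"delta_pos": [0.003,-0.0004,0],"delta_rot": [0,0,0],"claw": 10},
    {"delta_pos": [0.0045,-0.0004,0],"delta_rot": [0,0,0],"claw": 10},
    {"delta_pos": [0.006,-0.0004,0],"delta_rot": [0,0,0],"claw": 10},
    {"delta_pos": [0.007,-0.0004,0],"delta_rot": [0,0,0],"claw": 10}
  ]
}}

```text
time: 10.37
eef_pos: [0.5218, -0.1808, 0.0985]
tcp_rot: [0.994, -0.109, 0.0, -0.0]
contact_force: [-0.9, -0.0, -0.4]
opening: 0.33
```

```bash
python3 -c "
from h import *
snap('wrist','w7')
crop('w7',230,410,0,200,3,'w7c')
go2([0.517,-0.1802,0.0985],-12.5,0)"
```

```text
[ 0. -0. -1.] t 10.42 pos [ 0.5219 -0.1808  0.0985] F [-0.6  0.5 -0.1] q [-0.52  0.19  1.99  0.    0.96  1.27]
dpos [-0.005   0.0005  0.    ] drot [-0.0002 -0.0008  0.0001]
```

View pics/w7c.png

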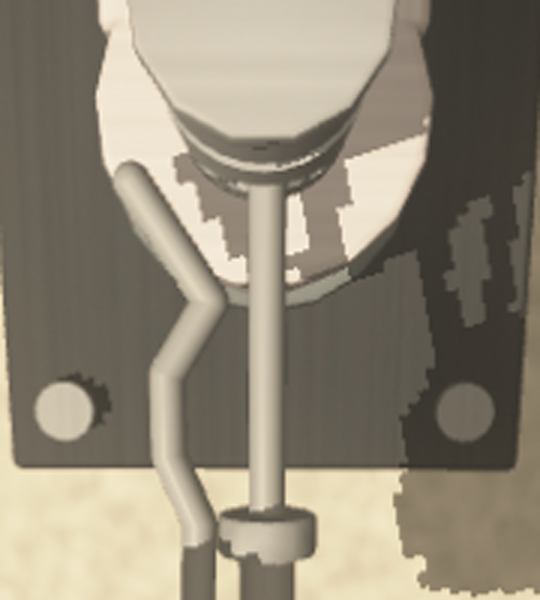

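{"method": "carry_out", "body": {
  "commands": [
    {"delta_pos": [0.0015,0,0],"delta_rot": [0,0,0],"claw": 10},
    {"delta_pos": [0.003,0,0],"delta_rot": [0,0,0],"claw": 10},
    {"delta_pos": [0.0045,0,0],"delta_rot": [0,0,0],"claw": 10},
    {"delta_pos": [0.006,0,0],"delta_rot": [0,0,0],"claw": 10},
    {"delta_pos": [0.0075,0,0],"delta_rot": [0,0,0],"claw": 10}
  ]
}}

```text
time: 10.83
eef_pos: [0.5295, -0.1825, 0.0985]
tcp_rot: [0.994, -0.109, 0.0, -0.0]
contact_force: [0.2, -0.5, -0.1]
opening: 0.331
```

```bash
python3 -c "
from h import *
go2([0.5219,-0.1807,0.0985],-12.5,0)"
```

```text
[ 0. -0. -1.] t 10.83 pos [ 0.5295 -0.1825  0.0985] F [ 0.2 -0.5 -0.1] q [-0.51  0.21  1.97  0.    0.96  1.28]
dpos [-0.0078 -0.0001  0.    ] drot [-0.0002 -0.0008  0.    ]
```

{"method": "carry_out", "body": {
  "commands": [
    {"delta_pos": [0.0015,0,0],"delta_rot": [0,0,0],"claw": 10},
    {"delta_pos": [0.003,0,0],"delta_rot": [0,0,0],"claw": 10},
    {"delta_pos": [0.0045,0,0],"delta_rot": [0,0,0],"claw": 10},
    {"delta_pos": [0.006,0,0],"delta_rot": [0,0,0],"claw": 10},
    {"delta_pos": [0.0075,0,0],"delta_rot": [0,0,0],"claw": 10}
  ]
}}

```text
time: 11.25
eef_pos: [0.5362, -0.1836, 0.0981]
tcp_rot: [0.994, -0.109, -0.001, -0.001]
contact_force: [-2.3, 2.0, 0.8]
opening: 0.33
```

```bash
python3 -c "
from h import *
go2([0.5295,-0.1825,0.0985],-12.5,0)"
```

```text
[ 0. -0. -1.] t 11.25 pos [ 0.5362 -0.1836  0.0981] F [-2.3  2.   0.8] q [-0.51  0.22  1.95  0.    0.97  1.28]
dpos [-0.0067  0.0004 -0.0004] drot [-0.0011  0.0017  0.0004]
```

Spring engagement beginning (~3 N). Continue slowly, watching force.

{"method": "carry_out", "body": {
  "commands": [
    {"delta_pos": [0.002,0.0003,0],"delta_rot": [0,0,0],"claw": 10},
    {"delta_pos": [0.003,0.0003,0],"delta_rot": [0,0,0],"claw": 10},
    {"delta_pos": [0.004,0.0003,0],"delta_rot": [0,0,0],"claw": 10},
    {"delta_pos": [0.005,0.0003,0],"delta_rot": [0,0,0],"claw": 10}
  ]
}}

```text
time: 11.58
eef_pos: [0.5399, -0.184, 0.0976]
tcp_rot: [0.994, -0.108, -0.003, -0.002]
contact_force: [-4.6, 2.9, 1.2]
opening: 0.338
```

```bash
python3 -c "
from h import *
snap('wrist','w8')
go2([0.5295,-0.1825,0.0985],-12.5,0)"
```

```text
[ 0. -0. -1.] t 11.63 pos [ 0.5403 -0.184   0.0977] F [-3.6  4.3  0.2] q [-0.51  0.23  1.94  0.    0.97  1.28]
dpos [-0.0109  0.0008 -0.0008] drot [-0.0025  0.0048  0.0013]
```

View pics/w8.png

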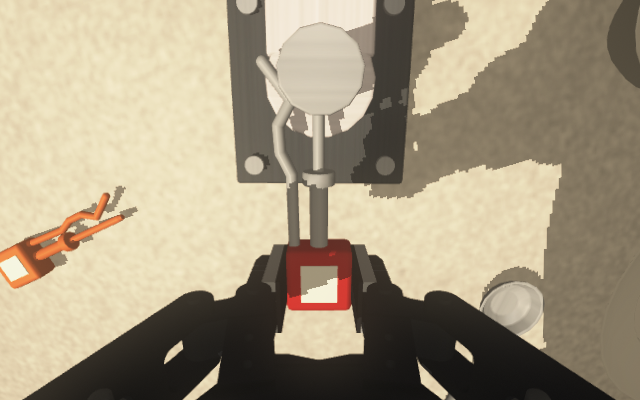

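{"method": "carry_out", "body": {
  "commands": [
    {"delta_pos": [0.003,0.0005,-0.0005],"delta_rot": [0,0,0],"claw": 10},
    {"delta_pos": [0.0045,0.0005,-0.0005],"delta_rot": [0,0,0],"claw": 10},
    {"delta_pos": [0.006,0.0005,-0.0005],"delta_rot": [0,0,0],"claw": 10},
    {"delta_pos": [0.0075,0.0005,-0.0005],"delta_rot": [0,0,0],"claw": 10}
  ]
}}

```text
time: 11.97
eef_pos: [0.548, -0.1858, 0.098]
tcp_rot: [0.994, -0.108, -0.002, -0.002]
contact_force: [1.2, 3.6, -0.8]
opening: 0.336
```

```bash
python3 -c "
from h import *
go2([0.5627,-0.1892,0.0985],-12.5,0)"
```

```text
[ 0. -0. -1.] t 11.97 pos [ 0.548  -0.1858  0.098 ] F [ 1.2  3.6 -0.8] q [-0.5   0.25  1.92  0.    0.98  1.28]
dpos [ 0.0151  0.0002 -0.0006] drot [-0.0033  0.004   0.0015]
```

{"method": "carry_out", "body": {
  "commands": [
    {"delta_pos": [0.0025,0.0003,-0.0005],"delta_rot": [-0.002,0.002,0.001],"claw": 10},
    {"delta_pos": [0.0045,0.0003,-0.0005],"delta_rot": [-0.002,0.002,0.001],"claw": 10},
    {"delta_pos": [0.0065,0.0003,-0.0005],"delta_rot": [-0.002,0.002,0.001],"claw": 10},
    {"delta_pos": [0.0085,0.0003,-0.0005],"delta_rot": [-0.002,0.002,0.001],"claw": 10},
    {"delta_pos": [0.01,0.0003,-0.0005],"delta_rot": [-0.002,0.002,0.001],"claw": 10}
  ]
}}

```text
time: 12.38
eef_pos: [0.5582, -0.1887, 0.0987]
tcp_rot: [0.994, -0.109, -0.0, -0.0]
contact_force: [-0.0, 1.8, -0.4]
opening: 0.334
```

```bash
python3 -c "
from h import *
go2([0.5627,-0.1894,0.0985],-12.5,0)
snap('wrist','w9')"
```

```text
[ 0. -0. -1.] t 12.38 pos [ 0.5582 -0.1887  0.0987] F [-0.   1.8 -0.4] q [-0.5   0.27  1.9   0.    0.98  1.29]
dpos [ 0.0046 -0.0003  0.0002] drot [-0.0005  0.001   0.0002]
```

View pics/w9.png

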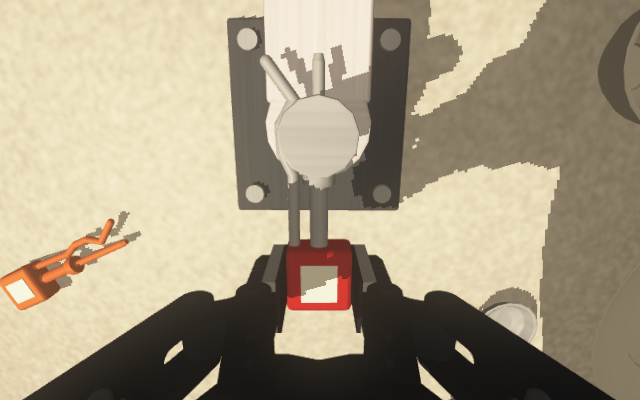

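Snapped round; the leg comes out the far side. The last few mm to the collar, creeping.

{"method": "carry_out", "body": {
  "commands": [
    {"delta_pos": [0.0015,0,0],"delta_rot": [0,0,0],"claw": 10},
    {"delta_pos": [0.0025,0,0],"delta_rot": [0,0,0],"claw": 10},
    {"delta_pos": [0.0035,0,0],"delta_rot": [0,0,0],"claw": 10},
    {"delta_pos": [0.0035,0,0],"delta_rot": [0,0,0],"claw": 10}
  ]
}}

```text
time: 12.77
eef_pos: [0.5619, -0.1898, 0.0987]
tcp_rot: [0.994, -0.109, -0.0, -0.0]
contact_force: [0.6, 1.1, -0.5]
opening: 0.33
```

```bash
python3 -c "
from h import *
go2([0.5627,-0.1894,0.0985],-12.5,0)"
```

```text
[ 0. -0. -1.] t 12.77 pos [ 0.5619 -0.1898  0.0987] F [ 0.6  1.1 -0.5] q [-0.5   0.27  1.89  0.    0.98  1.29]
dpos [ 0.0007 -0.0006  0.0002] drot [-0.0002  0.0003 -0.0002]
```

{"method": "carry_out", "body": {
  "commands": [
    {"delta_pos": [0.0008,0,0],"delta_rot": [0,0,0],"claw": 10},
    {"delta_pos": [0.0015,0,0],"delta_rot": [0,0,0],"claw": 10},
    {"delta_pos": [0.002,0,0],"delta_rot": [0,0,0],"claw": 10}
  ]
}}

```text
time: 13.02
eef_pos: [0.5634, -0.1902, 0.0985]
tcp_rot: [0.994, -0.109, -0.001, -0.0]
contact_force: [-1.5, 1.5, 0.3]
opening: 0.334
```

{"method": "carry_out", "body": {
  "commands": [
    {"delta_pos": [0.001,0,0],"delta_rot": [0,0,0],"claw": 10},
    {"delta_pos": [0.0015,0,0],"delta_rot": [0,0,0],"claw": 10},
    {"delta_pos": [0.002,0,0],"delta_rot": [0,0,0],"claw": 10}
  ]
}}

```text
time: 13.27
eef_pos: [0.5636, -0.1902, 0.0982]
tcp_rot: [0.994, -0.109, -0.004, -0.001]
contact_force: [-8.7, 2.9, 4.4]
opening: 0.333
```

{"method": "carry_out", "body": {
  "commands": [
    {"delta_pos": [-0.0002,0,0],"delta_rot": [0,0,0],"claw": 10},
    {"delta_pos": [-0.0002,0,0],"delta_rot": [0,0,0],"claw": 34},
    {"delta_pos": [-0.0002,0,0],"delta_rot": [0,0,0],"claw": 45},
    {"delta_pos": [-0.0002,0,0],"delta_rot": [0,0,0],"claw": 60},
    {"delta_pos": [-0.0002,0,0],"delta_rot": [0,0,0],"claw": 70},
    {"delta_pos": [0,0,0],"delta_rot": [0,0,0],"claw": 70}
  ]
}}

```text
time: 13.77
eef_pos: [0.5641, -0.1906, 0.0986]
tcp_rot: [0.994, -0.109, -0.003, -0.0]
contact_force: [-0.1, -0.2, 1.1]
opening: 0.699
```

{"method": "carry_out", "body": {
  "commands": [
    {"delta_pos": [0,0,-0.01],"delta_rot": [0,0,0],"claw": 70},
    {"delta_pos": [0,0,-0.04],"delta_rot": [0,0,0],"claw": 70},
    {"delta_pos": [0,0,-0.08],"delta_rot": [0,0,0],"claw": 70},
    {"delta_pos": [0,0,-0.11],"delta_rot": [0,0,0],"claw": 70},
    {"delta_pos": [0,0,-0.13],"delta_rot": [0,0,0],"claw": 70},
    {"delta_pos": [0,0,-0.13],"delta_rot": [0,0,0],"claw": 70},
    {"delta_pos": [0,0,-0.13],"delta_rot": [0,0,0],"claw": 70}
  ]
}}

```text
time: 14.35
eef_pos: [0.5658, -0.1913, 0.2312]
tcp_rot: [0.994, -0.109, -0.001, 0.001]
contact_force: [-0.4, 0.2, -0.6]
opening: 0.699
```

```bash
python3 -c "
from h import *
snap('wrist','w10');snap('top','top2');snap('scene','scene2')
crop('w10',240,400,20,260,2.5,'w10c')
crop('scene2',190,320,130,230,5,'scene2c')
go2([0.5627,-0.1894,0.0985],-12.5,0)"
```

```text
[ 0. -0. -1.] t 14.5 pos [ 0.5639 -0.1904  0.2266] F [ 0.  -0.4 -0.5] q [-0.5   0.14  1.79 -0.    1.22  1.29]
dpos [-0.0002 -0.0006  0.1281] drot [-0.0009  0.0096 -0.    ]
```

View pics/w10c.png

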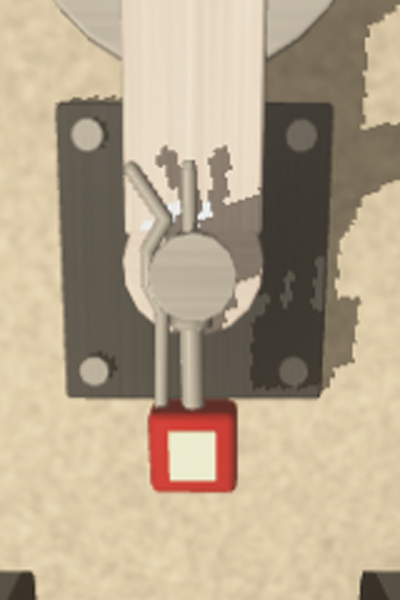

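View pics/scene2c.png

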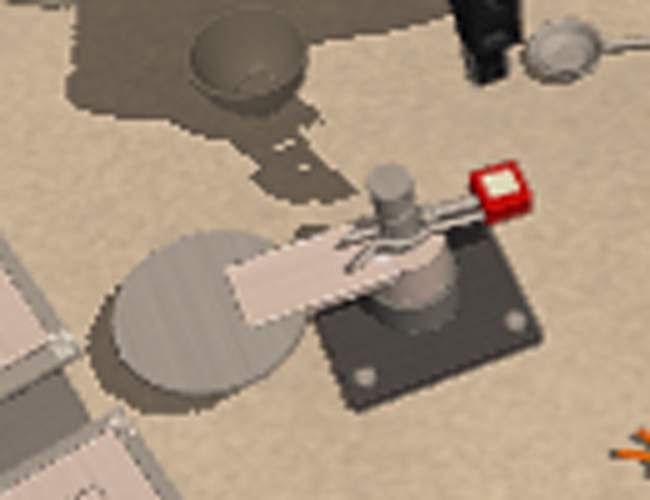

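View pics/top2.png

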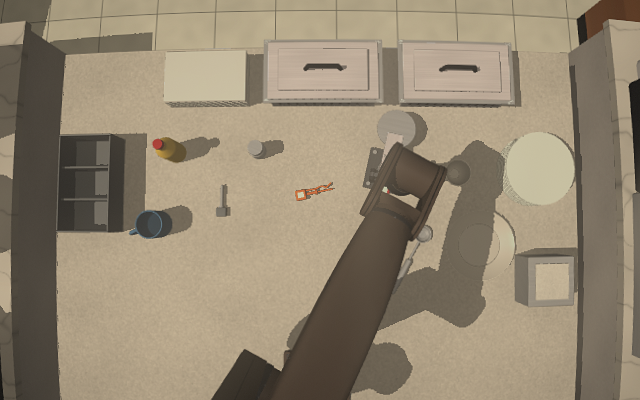

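Run:
```python
from h import *
im,d,p,q=load('w10')
f=lambda a,b,z:onplane('wrist',240+a/2.5,20+b/2.5,z,p,q)
h=f(192,455,.097);pn=f(191,278,.126);v=pn-h
print(h,pn,np.linalg.norm(v[:2]),np.degrees(np.arctan2(v[1],v[0])))
for a,b in((192,455),(191,278),(192,60),(150,250),(192,390)):
  u,w=int(240+a/2.5),int(20+b/2.5);print(a,b,atdepth('wrist',u,w,d[w,u],p,q)[2])
```

```text
[ 0.56326094 -0.18909879  0.097     ] [ 0.62142142 -0.20187128  0.126     ] 0.05954643285693526 -12.38597736949917
192 455 0.09080030915262743
191 278 0.12487672510624642
192 60 0.07516942753639605
150 250 0.08987133671232955
192 390 0.08719513339882878
```

```bash
python3 -c "
from plant import ctrl
print(ctrl.sign_off())"
```

```text
the job is handed in; nothing more can be done
None
```

I pressed the shelf down to its stop and pushed the R-clip fully home. I then let go, moved the gripper clear and handed the job in at about 14.5 s; no verdict was reported.

- **Shelf:** It stopped at its expected lowest height under about 17 N. After release, depth put its top at 75 mm, which is fully down.
- **Finding the hole:** I found it with the tilted wrist camera, about 88 mm above the counter. The clip went in at the first try.
- **Clip:** The wrist force stayed below 6 N while the bent leg rode over the pin. It was about 10 N when the collar met the pin.
- **Final pictures:** The straight leg comes out the far side and the bent leg is round the pin. The clip lies along the hole to within about 0.2°. In the top view the other things look unmoved where they can be seen; the arm hides part of that view.

Two of the last checks were slightly off:
- **Handle to pin:** I measured 59.5 mm, where collar contact should give 60.5 mm. The difference is within camera error, and it leaves the clip seat about 1.5–2.5 mm from the pin's axis, against the 4 mm limit.
- **Handle height:** It read about 6 mm lower than expected. That suggests a droop of up to 0.1 rad from play in the hole, or depth error; the limit is 0.3 rad.

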